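# Shut the bench lathe's chip guard on its catch and prove it

## Robot

A 6-joint arm with a two-finger parallel gripper is mounted at the origin on a cart in front of the work surface, level with it; the furniture and walls round the work are solid. World frame = base frame: x ahead of the robot, y to its left, z up, the work surface at z = 0. Lengths are in mm, angles in rad, forces in N, time in s.
With the tool pointing down it reaches from about 250 to 850 mm from the base axis. Payload 12.5 kg.
Tool frame: the origin (TCP) lies between the finger pads; the fingertips stand 8 mm ahead of it and the grasp point (between the pads) lies 11 mm behind it; z points along the fingers, y is the line along which they close (so a half turn about z gives the same grasp; the last joint's range is limited). The gripper opens to 93 mm and grips with 3 to 60 N. Pads are 15 mm wide; open, the fingers measure 128 mm over their backs; the gripper's body (75 mm by 188 mm) begins 65 mm behind the grasp point.
Start: joints at [1.025, 0.351, 1.652, -0, 1.139, -0.085], TCP at [244.534, 492.633, 226.633] pointing down, gripper open.
Joint ranges: [-2.75, 2.75], [-0.79, 2.1], [0.01, 2.65], [-1.57, 4.71], [0.07, 3.14], [-2.87, 2.87]. Speed limits (rad/s): [2.22, 2.22, 2.79, 3.14, 3.14, 3.14].

## Interface

Orientations are given as a unit quaternion [x, y, z, w].
In Python, from workcell import robot gives the robot as it stands.
- The arm moves only by the tool send_rows, never from a script. Its argument "series" is a list of rows, each an object of numbers: "x", "y", "z": the shift along the world's x, y, z in cm; "wx", "wy", "wz": the turn, a rotation vector about the world's x, y, z in rad; "jaw": the finger opening in cm, from 0 to 9.3. In form: [{"x": .., "y": .., "z": .., "wx": .., "wy": .., "wz": .., "jaw": ..}, ...]. A call has 1 to 12 rows; each row shifts and turns the commanded pose from where the row before left it; what a row does not reach is not made up. A row lasts 1/12 s, in which the tool goes at most 41.7 mm and 7.16 degrees, less where a joint would pass 70% of its speed; a pose out of reach is approached as far as the arm can. A call is refused whole if a number of a shift passes 4.17 or a number of a turn 0.125, either way. A call with a gripper value outside its range is refused whole. The fingers move at their own pace and stop on an object; "newtons" is the grip in N (left out, the last holds). Time passes only in rows, so rows that do not move let the fingers close. It gives the time, the measured TCP pose, the force, the opening and the grip force at its end, in the units of the state.
- robot.sense(): the state, without advancing time (a new reading comes with each control period).
- robot.read_camera(name): name is "side" or "top" or "wrist"; returns a dict with "frame" (480x640x3 uint8, red, green, blue), "mtx" (3x3 intrinsics, pixels), "world_to_cam" (4x4, takes a point from world to camera coordinates). Camera axes: x right, y up, looking along -z (the intrinsics and any distortion apply to the point x, -y, -z); pixel columns grow to the right and rows downward; lengths in mm; the calibration is good to about 2 mm. The wrist camera is an equidistant fisheye: a pixel r from the principal point sees the ray r / f radians off the axis. A picture is of the moment at which its call begins. There is no depth.
- robot.close_job(): hands the job in; it is judged then, once.
Trained networks look in the newest picture that a camera, given by its name, has taken for a name from the list of things; names that differ only in an ending like _2 or _b are one class to them, and where a whole thing is asked for, a point or a joint stands for the part that bears it (a point fixed in the world has none). Each returns a list of dicts, best first, with "score" (0 to 1); they miss things now and then, are a little off and sometimes report something else, mostly with a low value. They report only what shows in the picture. A call takes as long as a camera call.
- robot.recognise(camera, label): "position" ([x, y, z] in mm, in world coordinates, good to about 4 mm: the middle of the surface that is visible of it).
- robot.cut_out(camera, label): "region" (480x640 bool, what is visible of it).
- robot.landmark_of(camera, label): "position" ([x, y, z] in mm, in world coordinates, good to about 4 mm: a listed point, or the origin of a listed thing).
The state is a dict: "t": time; "joint_pos": joint angles; "qd": joint speeds; "joint_torque": joint torques, N m; "tcp_pos": TCP position; "ee_rot": TCP orientation; "ft_force": force on the tool from outside, world axes, zero at the start; "torque": the same for the moment, N m; "width": opening from 0.0 (shut) to 1.0 (fully open); "grasp_force": force on a finger pad.
Only numpy, scipy, OpenCV 4.12 (cv2) and the standard library are available. Lean on these libraries where they do the work, as an engineer would, in place of code of your own. Each camera call takes 0.05 s, during which the arm holds its last target. There are 200 camera calls.

## Task

Before the lathe is started: slide its chip guard along the rails to the headstock until the spring catch clicks down behind the guard's striker bar. Then prove that it has caught: pull the guard back towards open with a slowly rising force, to about 10 N at the hand and never so hard that the catch takes more than 20 N. Let go and leave the guard shut and caught; leave the caliper, the steel block and the ring clamp where they lie.

Things in the scene. Friction and masses are not known exactly. Their poses are not given: they have to be found in the camera images.
- lathe: Small grey bench lathe, 415 x 170 mm, fixed to the worktop. Origin on the worktop under its middle. Its +y runs along the bed to the headstock (grey box with dial, red stop button and chuck, 145 mm high, reaching 200 mm along +y); -x is its control side, towards the robot; z up. The guard shuts along +y, opens along -y. Behind the headstock a motor reaches to x = +116 mm.
- guard: The chip guard: aluminium hood with clear panels, 136 mm long (along the bed), 149 mm wide, its roof 150 mm above the worktop, 0.55 kg, on two rails. A black D handle stands on its roof. Axes as the lathe's; its origin coincides with the lathe's origin when the guard is fully home and lies further along the lathe's -y by the value of guard_slide.
- guard_handle (a point): Middle of the handle's grip bar: round, black, 12 mm thick, 56 mm long between its bent ends, lying across the slide direction (along the lathe's x), 186 mm above the worktop, 36 mm above the guard's roof, free beneath. Best pinched from above, the fingers closing along the lathe's y. It lies 12 mm towards -y from the guard's origin.
- striker (a point): Middle of the striker: a round steel bar 7 mm thick, 24 mm long, across the slide direction, held 165 mm above the worktop between two cheeks on the roof's leading edge (62 mm towards +y of the handle, 42 mm to its -x side).
- guard_slide (a joint): How far the guard is open, m: 0 = home against its end stop, 0.13 = fully open. Sliding takes about 1.5 N. In the last 30 mm the striker lifts the catch, which takes some 3 to 9 N more; at about 3 mm the catch drops behind it. Once caught the guard has about 2.5 mm of play, then the catch's rubber cushion gives 1 mm for each 4 N.
- catch: Spring catch: steel lever 18 mm wide, 100 mm long on the headstock's roof, hooked nose towards the guard (-y). Its origin is the hinge: 115 mm along +y, 42 mm along -x of the lathe's origin, 163 mm up. The nose's outer face slopes, so the striker lifts it in passing; its inner face is square and holds the striker. The robot need not touch it.
- catch_lift (a joint): Lift angle of the catch in rad: 0 = down (rest, and also when it has dropped behind the striker), up to about 0.13 while it rides over the striker.
- caliper: Caliper, 66 x 179 x 11 mm, lying loose on the worktop in front of the lathe. Origin: underside centre.
- steel_block: Flat square steel bench block, 64 x 64 x 16 mm, lying loose on the worktop in front of the lathe's tail end. Origin: underside centre.
- ring_clamp: Wooden ring clamp, a tapered stick 120 mm long, 24 mm thick, with a steel band, loose, beyond the lathe's tail end (-y). Origin: underside centre.

How it is judged:
By the outcome, as a careful person would: the job done as asked, in the order asked, and still so for the second after the job is handed in, with the robot touching nothing.
It also fails if it takes over 45 s, if anything falls off the work surface, if the arm or the gripper's body presses on something with over 40 N, if the wrist force passes 120 N, or if a joint passes its speed limit or range.

## Working session

There is one attempt and no reset: what is moved stays moved. The work goes in short steps, Python scripts to look and compute and a tool call to move; the robot and the scene stay as the last step left them, time stands still between calls to the robot, and variables do not carry over. Pictures are saved under pics/ and viewed, at most 10 in all, crops included, and the job is handed in when it is done.

Besides the shell and the picture viewer there is one more tool, called after "Request:" by a JSON object that holds its "fn" and its "kwargs". send_rows: Moves the arm, as the interface text tells. Its arguments: {"type":"object","properties":{"series":{"type":"array"},"newtons":{"type":"number"}},"required":["series"]}

```bash
mkdir -p pics
python3 - <<'E'
from workcell import robot
import cv2
s=robot.sense(); print({k:s[k] for k in('t','tcp_pos','ee_rot','ft_force','width')})
for c in('top','side'):
    r=robot.read_camera(c); cv2.imwrite(f'pics/{c}0.png',r['frame'][...,::-1])
    for l in('lathe','guard','guard_handle','striker','catch'):
        print(c,l,[( [round(float(v)) for v in d['position']],round(d['score'],2)) for d in robot.landmark_of(c,l)[:2]])
    for l in ('caliper','steel_block','ring_clamp'):
        print(c,l,[( [round(float(v)) for v in d['position']],round(d['score'],2)) for d in robot.landmark_of(c,l)[:1]])
E
```

```text
{'t': 0.0, 'tcp_pos': array([244.35824982, 492.36860781, 226.09284622]), 'ee_rot': array([ 2.28355222e-01,  9.73577696e-01, -5.70129164e-04, -1.90960403e-04]), 'ft_force': array([-0.25985716, -0.03787209,  0.36649914]), 'width': 0.9978460227995222}
top lathe [([609, 12, 1], 0.89), ([684, -250, -6], 0.68)]
top guard [([636, -99, 3], 0.62)]
top guard_handle [([634, -111, 189], 0.83)]
top striker [([581, -54, 164], 0.87)]
top catch [([540, 116, 166], 0.69)]
top caliper [([477, -108, -2], 0.85)]
top steel_block [([519, -243, -2], 0.71)]
top ring_clamp [([680, -254, -4], 0.93)]
side lathe [([604, 13, -1], 0.8)]
side guard [([523, -247, -2], 0.38)]
side guard_handle [([638, -109, 186], 0.62)]
side striker [([582, -56, 165], 0.58)]
side catch [([543, 112, 167], 0.83)]
side caliper [([480, -112, 1], 0.68)]
side steel_block [([522, -245, 1], 0.94)]
side ring_clamp [([682, -249, 1], 0.6)]
```

View pics/top0.png

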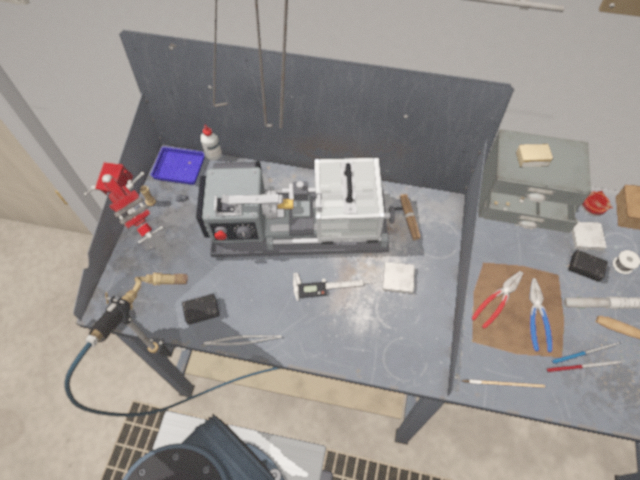

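View pics/side0.png

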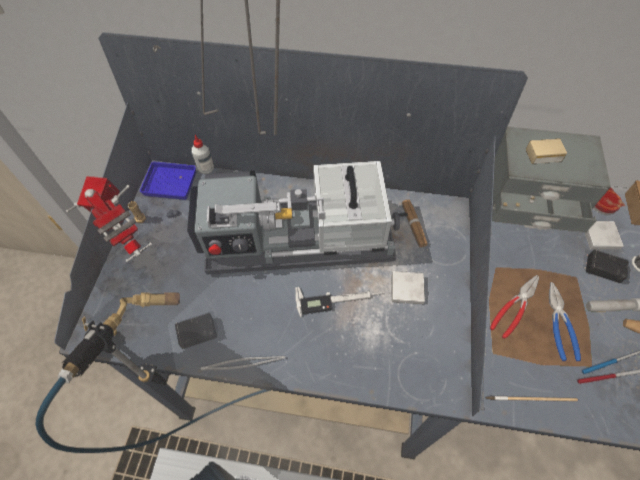

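The top view shows the guard at (348,200), well open, with its black handle at (348,183), the headstock at (232,200), and the catch lever at about (250,200). The side view agrees. Next I'll fit the lathe's yaw and the slide from the landmarks and the handle's mask.

```bash
cat > h.py <<'E'
import numpy as np, cv2
from scipy.optimize import least_squares
def to_plane(r,uv,z):
    M=r['world_to_cam']; R,t=M[:3,:3],M[:3,3]; c=-R.T@t
    uv=np.atleast_2d(uv).astype(float)
    d=np.c_[uv,np.ones(len(uv))]@np.linalg.inv(r['mtx']).T
    d=(d*[1,-1,-1])@R
    return c+d*((z-c[2])/d[:,2])[:,None]
def fit(obs): # obs: list of (name, xy)
    loc={'lathe':(0,0,0),'catch':(-42,115,0),'guard':(0,0,1),'guard_handle':(0,-12,1),'striker':(-42,50,1)}
    def f(p):
        c,s=np.cos(p[2]),np.sin(p[2]); o=[]
        for n,q in obs:
            x,y,g=loc[n]; y-=g*p[3]
            o+=[p[0]+c*x-s*y-q[0],p[1]+s*x+c*y-q[1]]
        return np.array(o)
    r=least_squares(f,[607,12,0.1,110],x_scale=[10,10,.1,10],loss='soft_l1',f_scale=4); return r.x,r.fun
E
python3 - <<'E'
from workcell import robot
from h import *
obs=[]
for c in('top','side'):
    r=robot.read_camera(c)
    for l in('lathe','guard','guard_handle','striker','catch'):
        for d in robot.landmark_of(c,l)[:1]:
            if c+l!='sideguard': obs.append((l,d['position'][:2]))
    for l,z in(('guard_handle',186),('catch',170)):
        m=robot.cut_out(c,l)
        if m:
            g=m[0]['region'];v,u=np.nonzero(g);P=to_plane(r,np.c_[u,v],z)[:,:2]
            mu=P.mean(0);w,V=np.linalg.eigh(np.cov((P-mu).T));a=V[:,1]
            print(c,l,m[0]['score'],len(u),mu.round(1),'axis deg',np.degrees(np.arctan2(a[1],a[0])).round(1),'sd',np.sqrt(w).round(1), u.min(),u.max(),v.min(),v.max())
p,e=fit(obs);print(p[:2],np.degrees(p[2]),p[3]);print(e.round(1))
E
```

```text
top guard_handle 0.7 5443 [ 581.4 -117.7] axis deg -168.7 sd [37.7 56.5] 314 383 159 245
top catch 0.95 523 [553.8  72.6] axis deg 102.2 sd [ 6.6 35.2] 221 281 195 207
side guard_handle 0.87 6120 [ 576.1 -116.3] axis deg -171.2 sd [36.8 56. ] 314 391 161 254
side catch 0.64 581 [553.5  74.6] axis deg 101.8 sd [ 6.6 35.2] 215 279 202 216
[607.84666422  12.93605593] 13.132629231406822 112.03079765733195
[-3.1 -2.   1.4 15.7  4.5  0.9 -0.7 -0.9  0.5  1.5  0.7 -1.1 -0.8 -2.9
 -3.3 -1.6  0.8  1.4]
```

Run:
```python
from workcell import robot
from h import *
for c in('top','side'):
    r=robot.read_camera(c); f=r['frame']
    m=np.zeros((480,640),np.uint8); m[155:215,338:362]=1
    k=((f.max(2)<75)&(m>0)).astype(np.uint8)
    n,L,S,_=cv2.connectedComponentsWithStats(k); i=1+S[1:,4].argmax(); print(S[i])
    v,u=np.nonzero(L==i);P=to_plane(r,np.c_[u,v],186)[:,:2]
    mu=P.mean(0);w,V=np.linalg.eigh(np.cov((P-mu).T));a=V[:,1]
    print(c,mu.round(1),np.degrees(np.arctan2(a[1],a[0])).round(1),np.sqrt(w).round(1),'len',np.ptp(P@a).round(1))
    obs=[(l,robot.landmark_of(c,l)[0]['position'][:2]) for l in('lathe','guard_handle','striker','catch')]
    p,e=fit(obs);print(p[:2],np.degrees(p[2]),p[3])
s=robot.sense();print(s['t'],s['joint_pos'])
```

```text
[346 165   5  21  40]
top [ 645.  -106.4] -164.9 [ 1.6 14.3] len 50.7Traceback (most recent call last):
  File "<stdin>", line 11, in <module>
IndexError: list index out of range
```

Request:
{"fn": "send_rows", "kwargs": {"series": [{"x": 1.6, "y": -2.5, "z": 0.3, "wz": 0.028, "jaw": 6}, {"x": 1.6, "y": -2.5, "z": 0.3, "wz": 0.028, "jaw": 6}, {"x": 1.6, "y": -2.5, "z": 0.3, "wz": 0.028, "jaw": 6}, {"x": 1.6, "y": -2.5, "z": 0.3, "wz": 0.028, "jaw": 6}, {"x": 1.6, "y": -2.5, "z": 0.3, "wz": 0.028, "jaw": 6}, {"x": 1.6, "y": -2.5, "z": 0.3, "wz": 0.028, "jaw": 6}, {"x": 1.6, "y": -2.5, "z": 0.3, "wz": 0.028, "jaw": 6}, {"x": 1.6, "y": -2.5, "z": 0.3, "wz": 0.028, "jaw": 6}, {"x": 1.6, "y": -2.5, "z": 0.3, "wz": 0.028, "jaw": 6}, {"x": 1.6, "y": -2.5, "z": 0.3, "wz": 0.028, "jaw": 6}, {"x": 1.6, "y": -2.5, "z": 0.3, "wz": 0.028, "jaw": 6}, {"x": 1.6, "y": -2.5, "z": 0.3, "wz": 0.028, "jaw": 6}]}}

```text
$.series[0]: bad value
```

Request:
{"fn": "send_rows", "kwargs": {"series": [{"x": 1.6, "y": -2.5, "wz": 0.028, "jaw": 6}, {"x": 1.6, "y": -2.5, "wz": 0.028, "jaw": 6}, {"x": 1.6, "y": -2.5, "wz": 0.028, "jaw": 6}, {"x": 1.6, "y": -2.5, "wz": 0.028, "jaw": 6}, {"x": 1.6, "y": -2.5, "wz": 0.028, "jaw": 6}, {"x": 1.6, "y": -2.5, "wz": 0.028, "jaw": 6}, {"x": 1.6, "y": -2.5, "wz": 0.028, "jaw": 6}, {"x": 1.6, "y": -2.5, "wz": 0.028, "jaw": 6}, {"x": 1.6, "y": -2.5, "wz": 0.028, "jaw": 6}, {"x": 1.6, "y": -2.5, "wz": 0.028, "jaw": 6}, {"wz": 0.028, "jaw": 6}, {"jaw": 6}]}}

```text
$.series[0]: bad value
```

Run:
```python
from workcell import robot
from h import *
s=robot.sense(); print({k:s[k] for k in('t','tcp_pos','ee_rot','ft_force','width','joint_pos')})
r=robot.read_camera('wrist'); cv2.imwrite('pics/w1.png',r['frame'][...,::-1]); print(r['mtx'],r['world_to_cam'])
for l in('guard_handle','striker','catch','guard'):
    print(l,[(np.round(d['position'],1),round(d['score'],2)) for d in robot.landmark_of('wrist',l)[:1]])
```

```text
{'t': 1.95, 'tcp_pos': array([244.51861887, 492.63024934, 226.64946723]), 'ee_rot': array([ 2.28356151e-01,  9.73577664e-01, -4.28124171e-06,  1.72005199e-06]), 'ft_force': array([ 0.13994079,  0.86001885, -0.40938334]), 'width': 1.000932809477118, 'joint_pos': array([ 1.02542314e+00,  3.50665219e-01,  1.65180565e+00, -6.52177204e-06,
        1.13912886e+00, -8.45926917e-02])}
[[371.64829954   0.         319.10665609]
 [  0.         371.64829954 245.53418853]
 [  0.           0.           1.        ]] [[ 4.44715048e-01  8.95671004e-01 -1.40648166e-03 -5.49557597e+02]
 [-8.64853883e-01  4.29004416e-01 -2.60735447e-01  3.09959829e+01]
 [-2.32929793e-01  1.17169378e-01  9.65409265e-01 -3.90576314e+02]
 [ 0.00000000e+00  0.00000000e+00  0.00000000e+00  1.00000000e+00]]
guard_handle []
striker []
catch []
guard []
```

View pics/w1.png

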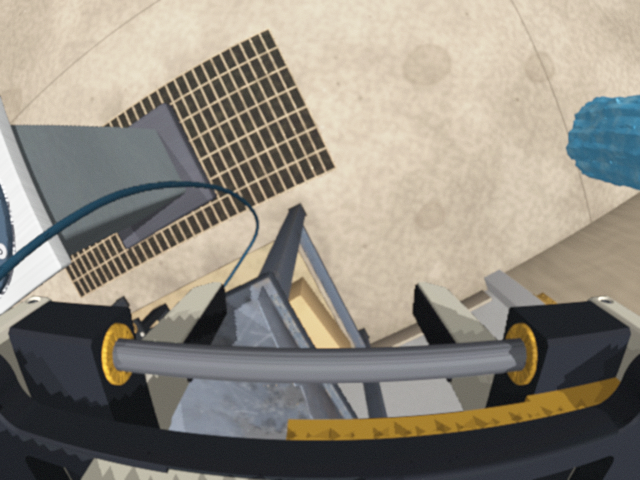

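The moves were refused, because rows apparently need every field. The wrist view shows the tool just outside the bench's left edge (bench at (240,350)), so I'll check the side wall's height before crossing it.

Run:
```python
from workcell import robot
from h import *
A=robot.read_camera('top');B=robot.read_camera('side')
def tri(a,b):
    p,q=to_plane(A,a,0)[0],to_plane(B,b,0)[0]
    ca,cb=[-r['world_to_cam'][:3,:3].T@r['world_to_cam'][:3,3] for r in(A,B)]
    M=np.c_[p-ca,-(q-cb)];s=np.linalg.lstsq(M,cb-ca,rcond=None)[0]
    x,y=ca+s[0]*(p-ca),cb+s[1]*(q-cb);return ((x+y)/2).round(),np.linalg.norm(x-y).round()
print(tri((510,90),(524,73)),tri((122,35),(101,36)))
a=cv2.resize(A['frame'][20:380,60:260],None,fx=1.6,fy=1.6);b=cv2.resize(B['frame'][20:380,30:230],None,fx=1.6,fy=1.6)
cv2.imwrite('pics/wall.png',np.hstack([a,b])[...,::-1])
```

```text
(array([ 773., -377.,  347.]), np.float64(5.0)) (array([780., 385., 339.]), np.float64(0.0))
```

View pics/wall.png

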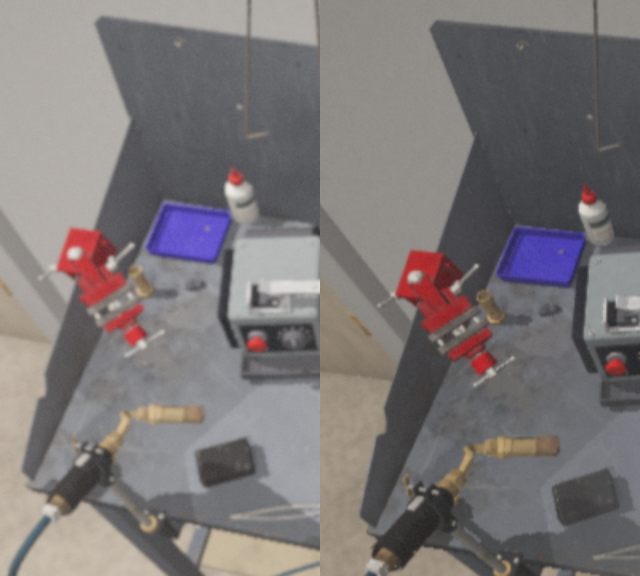

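The crop shows the low side wall, red vise at (100,280), and a blow torch at (85,475) near the bench's left front corner.

Run:
```python
from workcell import robot
from h import *
A=robot.read_camera('top');B=robot.read_camera('side')
def tri(a,b):
    a=np.array(a)/1.6+[60,20]; b=(np.array(b)-[320,0])/1.6+[30,20]
    p,q=to_plane(A,a,0)[0],to_plane(B,b,0)[0]
    ca,cb=[-r['world_to_cam'][:3,:3].T@r['world_to_cam'][:3,3] for r in(A,B)]
    M=np.c_[p-ca,-(q-cb)];s=np.linalg.lstsq(M,cb-ca,rcond=None)[0]
    x,y=ca+s[0]*(p-ca),cb+s[1]*(q-cb);return ((x+y)/2).round(),np.linalg.norm(x-y).round()
for n,a,b in[('wall',(132,120),(475,138)),('wallfront',(25,472),(362,522)),('torch',(95,455),(435,490)),('torchend',(50,512),(380,567)),('elbow',(125,415),(470,450)),('vise',(75,254),(415,278)),('nozzle',(200,413),(556,445))]: print(n,tri(a,b))
```

```text
wall (array([800., 413., 150.]), np.float64(3.0))
wallfront (array([273., 366.,  82.]), np.float64(6.0))
torch (array([289., 249., 170.]), np.float64(5.0))
torchend (array([205., 250., 206.]), np.float64(2.0))
elbow (array([350., 247., 142.]), np.float64(2.0))
vise (array([567., 408., 132.]), np.float64(2.0))
nozzle (array([411., 199.,  40.]), np.float64(3.0))
```

Request:
{"fn": "send_rows", "kwargs": {"series": [{"x": 1.6, "y": -0.5, "z": 2.0, "wx": 0, "wy": 0, "wz": 0.028, "jaw": 6}, {"x": 1.6, "y": -1.5, "z": 2.0, "wx": 0, "wy": 0, "wz": 0.028, "jaw": 6}, {"x": 1.6, "y": -2.5, "z": 2.0, "wx": 0, "wy": 0, "wz": 0.028, "jaw": 6}, {"x": 1.6, "y": -2.5, "z": 1.4, "wx": 0, "wy": 0, "wz": 0.028, "jaw": 6}, {"x": 1.6, "y": -2.5, "z": 0, "wx": 0, "wy": 0, "wz": 0.028, "jaw": 6}, {"x": 1.6, "y": -2.5, "z": 0, "wx": 0, "wy": 0, "wz": 0.028, "jaw": 6}, {"x": 1.6, "y": -2.5, "z": 0, "wx": 0, "wy": 0, "wz": 0.028, "jaw": 6}, {"x": 1.6, "y": -2.5, "z": 0, "wx": 0, "wy": 0, "wz": 0.028, "jaw": 6}, {"x": 1.6, "y": -2.5, "z": 0, "wx": 0, "wy": 0, "wz": 0.028, "jaw": 6}, {"x": 1.6, "y": -2.5, "z": 0, "wx": 0, "wy": 0, "wz": 0.028, "jaw": 6}, {"x": 1.6, "y": -2.5, "z": 0, "wx": 0, "wy": 0, "wz": 0.028, "jaw": 6}, {"x": 1.6, "y": -2.5, "z": 0, "wx": 0, "wy": 0, "wz": 0.028, "jaw": 6}], "newtons": 30}}

```text
t: 3.4
tcp_pos: [437.1, 221.3, 300.8]
ee_rot: [0.062, 0.998, 0.0, 0.0]
ft_force: [0.1, 0.5, 1.1]
width: 0.646
grasp_force: 0.0
```

Request:
{"fn": "send_rows", "kwargs": {"series": [{"x": 1.7, "y": -2.9, "z": 0, "wx": 0, "wy": 0, "wz": 0.031, "jaw": 6}, {"x": 1.7, "y": -2.9, "z": 0, "wx": 0, "wy": 0, "wz": 0.031, "jaw": 6}, {"x": 1.7, "y": -2.9, "z": 0, "wx": 0, "wy": 0, "wz": 0.031, "jaw": 6}, {"x": 1.7, "y": -2.9, "z": 0, "wx": 0, "wy": 0, "wz": 0.031, "jaw": 6}, {"x": 1.7, "y": -2.9, "z": 0, "wx": 0, "wy": 0, "wz": 0.031, "jaw": 6}, {"x": 1.7, "y": -2.9, "z": 0, "wx": 0, "wy": 0, "wz": 0.031, "jaw": 6}, {"x": 1.7, "y": -2.9, "z": 0, "wx": 0, "wy": 0, "wz": 0.031, "jaw": 6}, {"x": 1.7, "y": -2.9, "z": 0, "wx": 0, "wy": 0, "wz": 0.031, "jaw": 6}, {"x": 1.7, "y": -2.9, "z": -1.0, "wx": 0, "wy": 0, "wz": 0.031, "jaw": 6}, {"x": 1.7, "y": -2.9, "z": -1.0, "wx": 0, "wy": 0, "wz": 0.031, "jaw": 6}, {"x": 1.7, "y": -2.9, "z": -1.0, "wx": 0, "wy": 0, "wz": 0.031, "jaw": 6}, {"x": 0.3, "y": -0.8, "z": -1.0, "wx": 0, "wy": 0, "wz": 0, "jaw": 6}]}}

```text
t: 4.4
tcp_pos: [627.9, -108.1, 259.6]
ee_rot: [-0.108, 0.994, -0.0, 0.0]
ft_force: [0.4, 0.3, -0.3]
width: 0.643
grasp_force: 0.0
```

Run:
```python
from workcell import robot
from h import *
r=robot.read_camera('wrist'); cv2.imwrite('pics/w2.png',r['frame'][...,::-1]); print(r['world_to_cam'].round(3))
s=robot.sense(); print({k:s[k] for k in('t','tcp_pos','ee_rot','ft_force','width','joint_pos')})
for c in('wrist','top','side'):
  if c!='wrist': robot.read_camera(c)
  for l in('guard_handle','striker','catch','lathe'):
    print(c,l,[(np.round(d['position'],1),round(d['score'],2)) for d in robot.landmark_of(c,l)[:1]])
```

```text
[[-2.14000e-01  9.77000e-01 -2.00000e-03  2.40793e+02]
 [-9.43000e-01 -2.07000e-01 -2.60000e-01  6.08932e+02]
 [-2.54000e-01 -5.40000e-02  9.66000e-01 -2.67694e+02]
 [ 0.00000e+00  0.00000e+00  0.00000e+00  1.00000e+00]]
{'t': 4.45, 'tcp_pos': array([ 626.71939754, -107.50411855,  257.20017088]), 'ee_rot': array([-1.06601352e-01,  9.94300608e-01,  2.72569771e-04, -1.54197314e-03]), 'ft_force': array([-0.36113994, -0.39101575, -1.71847885]), 'width': 0.6472336370306159, 'joint_pos': array([-2.42843164e-01,  4.84021896e-01,  1.37451462e+00, -5.67123749e-04,
        1.28614028e+00, -2.02708823e+00])}
wrist guard_handle [(array([ 639. , -112.8,  188.5]), 0.74)]
wrist striker [(array([584.9, -55.1, 165.1]), 0.91)]
wrist catch [(array([539.4, 116.7, 161.4]), 0.91)]
wrist lathe [(array([609.1,  13.1,  -2.7]), 0.86)]
top guard_handle [(array([ 635.1, -110.9,  186.6]), 0.93)]
top striker [(array([581.8, -55. , 165.5]), 0.76)]
top catch []
top lathe [(array([608.5,  13.6,   2.6]), 0.82)]
side guard_handle [(array([ 636.8, -106.4,  188. ]), 0.79)]
side striker [(array([582.4, -57.8, 162.5]), 0.96)]
side catch []
side lathe [(array([604.2,  12.1,  -3.2]), 0.66)]
```

View pics/w2.png

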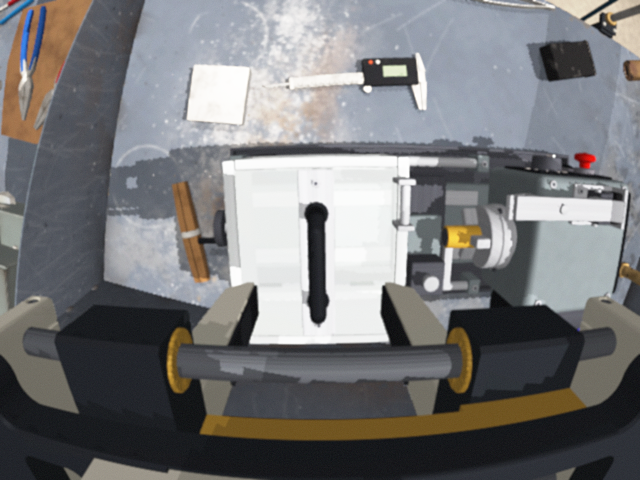

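The wrist view is clear. The handle runs from (316,212) to (318,312), midway between the fingers and nearly square to them. The striker is at (404,195) and the catch nose at (512,207). I'll compute the handle's axis from this view.

```bash
cat >> h.py <<'E'
def fish(r,uv,z):
    M=r['world_to_cam'];R,t=M[:3,:3],M[:3,3];c=-R.T@t;K=r['mtx']
    d=(np.atleast_2d(uv).astype(float)-K[:2,2])/K[0,0];th=np.linalg.norm(d,axis=1)
    v=np.c_[d/th[:,None]*np.sin(th)[:,None],np.cos(th)]*[1,-1,-1]@R
    return c+v*((z-c[2])/v[:,2])[:,None]
E
python3 - <<'E'
from workcell import robot
from h import *
r=robot.read_camera('wrist');f=r['frame']
k=(f.max(2)<70).astype(np.uint8);m=np.zeros_like(k);m[205:322,300:335]=1;k&=m
v,u=np.nonzero(k);P=fish(r,np.c_[u,v],188)[:,:2];mu=P.mean(0);w,V=np.linalg.eigh(np.cov((P-mu).T));a=V[:,1]
print(len(u),u.min(),u.max(),v.min(),v.max(),mu,np.degrees(np.arctan(a[1]/a[0])),np.sqrt(w),np.ptp(P@a))
for n,q,z in(('ends',[(316,212),(318,312)],188),('striker',[(404,185),(404,207)],165),('catch nose,hinge',[(512,208),(625,208)],170)):
    Q=fish(r,q,z);print(n,Q.round(1),np.degrees(np.arctan2(*(Q[1]-Q[0])[1::-1])))
s=robot.sense();print(s['tcp_pos'],s['ee_rot'])
obs=[('guard_handle',(637,-110)),('striker',(583,-55.5)),('catch',(540,115)),('lathe',(607.5,13))]
p,e=fit(obs);print(p[:2],np.degrees(p[2]),p[3],e.round(1))
E
```

```text
1909 300 322 205 321 [ 629.25654436 -109.84055849] 13.127845071232558 [ 3.17626574 23.44157474] 80.27476096357361
ends [[ 596.1 -113.3  188. ]
 [ 663.1  -97.4  188. ]] 13.388340988451704
striker [[567.9 -57.2 165. ]
 [582.9 -53.3 165. ]] 14.684824730239987
catch nose,hinge [[562.8  27.9 170. ]
 [530.6 149.6 170. ]] 104.83053728211844
[ 626.51071636 -104.31870079  260.70787715] [-1.07895997e-01  9.94162186e-01 -2.18338367e-05  3.12849711e-05]
[608.05776898  13.10504518] 13.50810501486936 112.69480060264132 [ 0.2  1.9 -1.1 -2.2  0.4  0.1  0.6  0.1]
```

Request:
{"fn": "send_rows", "kwargs": {"series": [{"x": 0.4, "y": -0.2, "z": -1.4, "wx": 0, "wy": 0, "wz": 0.015, "jaw": 6}, {"x": 0.3, "y": -0.1, "z": -1.4, "wx": 0, "wy": 0, "wz": 0, "jaw": 6}, {"x": 0, "y": 0, "z": -1.4, "wx": 0, "wy": 0, "wz": 0, "jaw": 6}, {"x": 0, "y": 0, "z": -1.4, "wx": 0, "wy": 0, "wz": 0, "jaw": 6}, {"x": 0, "y": 0, "z": -1.4, "wx": 0, "wy": 0, "wz": 0, "jaw": 6}, {"x": 0, "y": 0, "z": -1.0, "wx": 0, "wy": 0, "wz": 0, "jaw": 6}, {"x": 0, "y": 0, "z": -0.6, "wx": 0, "wy": 0, "wz": 0, "jaw": 6}, {"x": 0, "y": 0, "z": 0, "wx": 0, "wy": 0, "wz": 0, "jaw": 6}]}}

```text
t: 5.87
tcp_pos: [632.9, -107.3, 172.5]
ee_rot: [-0.115, 0.993, 0.0, -0.001]
ft_force: [-0.2, -0.5, 0.2]
width: 0.649
grasp_force: 0.0
```

Run:
```python
from workcell import robot
from h import *
r=robot.read_camera('wrist'); cv2.imwrite('pics/w3.png',r['frame'][...,::-1])
s=robot.sense(); print({k:s[k] for k in('t','tcp_pos','ee_rot','ft_force','width')})
```

```text
{'t': 5.9167, 'tcp_pos': array([ 633.34782037, -107.3686634 ,  173.778184  ]), 'ee_rot': array([-1.15320192e-01,  9.93328167e-01,  2.20301634e-04, -5.96964817e-04]), 'ft_force': array([ 0.03446066,  0.61563362, -0.11969517]), 'width': 0.6457310109246736}
```

View pics/w3.png

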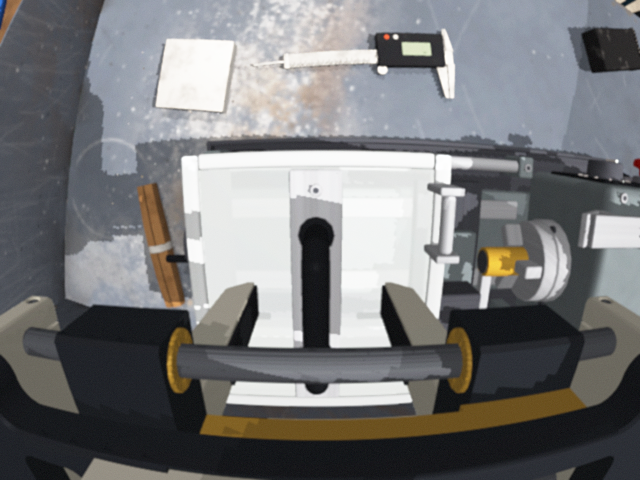

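The bar lies centred between the fingers (bar at u≈316, fingers at 235 and 400). Closing now.

Request:
{"fn": "send_rows", "kwargs": {"series": [{"x": 0, "y": 0, "z": 0, "wx": 0, "wy": 0, "wz": 0, "jaw": 0.5}, {"x": 0, "y": 0, "z": 0, "wx": 0, "wy": 0, "wz": 0, "jaw": 0.5}, {"x": 0, "y": 0, "z": 0, "wx": 0, "wy": 0, "wz": 0, "jaw": 0.5}, {"x": 0, "y": 0, "z": 0, "wx": 0, "wy": 0, "wz": 0, "jaw": 0.5}, {"x": 0, "y": 0, "z": 0, "wx": 0, "wy": 0, "wz": 0, "jaw": 0.5}, {"x": 0, "y": 0, "z": 0, "wx": 0, "wy": 0, "wz": 0, "jaw": 0.5}, {"x": 0, "y": 0, "z": 0, "wx": 0, "wy": 0, "wz": 0, "jaw": 0.5}, {"x": 0, "y": 0, "z": 0, "wx": 0, "wy": 0, "wz": 0, "jaw": 0.5}], "newtons": 40}}

```text
t: 6.58
tcp_pos: [633.6, -107.4, 174.7]
ee_rot: [-0.115, 0.993, -0.0, 0.0]
ft_force: [-1.3, 2.0, 1.0]
width: 0.121
grasp_force: 23.3
```

Request:
{"fn": "send_rows", "kwargs": {"series": [{"x": -0.05, "y": 0.2, "z": 0, "wx": 0, "wy": 0, "wz": 0, "jaw": 0.5}, {"x": -0.1, "y": 0.43, "z": 0, "wx": 0, "wy": 0, "wz": 0, "jaw": 0.5}, {"x": -0.14, "y": 0.6, "z": 0, "wx": 0, "wy": 0, "wz": 0, "jaw": 0.5}, {"x": -0.14, "y": 0.6, "z": 0, "wx": 0, "wy": 0, "wz": 0, "jaw": 0.5}, {"x": -0.14, "y": 0.6, "z": 0, "wx": 0, "wy": 0, "wz": 0, "jaw": 0.5}, {"x": -0.14, "y": 0.6, "z": 0, "wx": 0, "wy": 0, "wz": 0, "jaw": 0.5}]}}

```text
t: 7.08
tcp_pos: [626.2, -76.3, 174.7]
ee_rot: [-0.115, 0.993, -0.0, -0.0]
ft_force: [-0.6, -1.4, 1.4]
width: 0.116
grasp_force: 40.0
```

Request:
{"fn": "send_rows", "kwargs": {"series": [{"x": -0.14, "y": 0.6, "z": 0, "wx": 0, "wy": 0, "wz": 0, "jaw": 0.5}, {"x": -0.14, "y": 0.6, "z": 0, "wx": 0, "wy": 0, "wz": 0, "jaw": 0.5}, {"x": -0.14, "y": 0.6, "z": 0, "wx": 0, "wy": 0, "wz": 0, "jaw": 0.5}, {"x": -0.14, "y": 0.6, "z": 0, "wx": 0, "wy": 0, "wz": 0, "jaw": 0.5}, {"x": -0.14, "y": 0.6, "z": 0, "wx": 0, "wy": 0, "wz": 0, "jaw": 0.5}, {"x": -0.14, "y": 0.6, "z": 0, "wx": 0, "wy": 0, "wz": 0, "jaw": 0.5}, {"x": -0.14, "y": 0.6, "z": 0, "wx": 0, "wy": 0, "wz": 0, "jaw": 0.5}, {"x": 0, "y": 0, "z": 0, "wx": 0, "wy": 0, "wz": 0, "jaw": 0.5}]}}

```text
t: 7.75
tcp_pos: [616.0, -33.7, 174.7]
ee_rot: [-0.116, 0.993, 0.0, -0.0]
ft_force: [-5.8, 0.3, 3.9]
width: 0.111
grasp_force: 40.0
```

Request:
{"fn": "send_rows", "kwargs": {"series": [{"x": -0.15, "y": 0.3, "z": 0, "wx": 0, "wy": 0, "wz": 0, "jaw": 0.5}, {"x": -0.08, "y": 0.3, "z": 0, "wx": 0, "wy": 0, "wz": 0, "jaw": 0.5}, {"x": -0.07, "y": 0.3, "z": 0, "wx": 0, "wy": 0, "wz": 0, "jaw": 0.5}, {"x": -0.08, "y": 0.3, "z": 0, "wx": 0, "wy": 0, "wz": 0, "jaw": 0.5}, {"x": -0.07, "y": 0.3, "z": 0, "wx": 0, "wy": 0, "wz": 0, "jaw": 0.5}, {"x": -0.08, "y": 0.3, "z": 0, "wx": 0, "wy": 0, "wz": 0, "jaw": 0.5}]}}

```text
t: 8.25
tcp_pos: [612.1, -17.7, 174.7]
ee_rot: [-0.115, 0.993, -0.001, 0.001]
ft_force: [5.7, -8.5, -1.6]
width: 0.112
grasp_force: 40.0
```

Request:
{"fn": "send_rows", "kwargs": {"series": [{"x": -0.05, "y": 0.3, "z": 0, "wx": 0, "wy": 0, "wz": 0, "jaw": 0.5}, {"x": -0.06, "y": 0.3, "z": 0, "wx": 0, "wy": 0, "wz": 0, "jaw": 0.5}, {"x": -0.06, "y": 0.25, "z": 0, "wx": 0, "wy": 0, "wz": 0, "jaw": 0.5}, {"x": -0.05, "y": 0.2, "z": 0, "wx": 0, "wy": 0, "wz": 0, "jaw": 0.5}, {"x": 0, "y": 0, "z": 0, "wx": 0, "wy": 0, "wz": 0, "jaw": 0.5}]}}

```text
t: 8.67
tcp_pos: [609.3, -6.0, 174.7]
ee_rot: [-0.115, 0.993, 0.0, 0.0]
ft_force: [3.2, -0.0, 0.2]
width: 0.118
grasp_force: 40.0
```

Request:
{"fn": "send_rows", "kwargs": {"series": [{"x": -0.03, "y": 0.12, "z": 0, "wx": 0, "wy": 0, "wz": 0, "jaw": 0.5}, {"x": -0.03, "y": 0.12, "z": 0, "wx": 0, "wy": 0, "wz": 0, "jaw": 0.5}, {"x": -0.03, "y": 0.12, "z": 0, "wx": 0, "wy": 0, "wz": 0, "jaw": 0.5}]}}

```text
t: 8.92
tcp_pos: [608.5, -2.6, 174.7]
ee_rot: [-0.115, 0.993, 0.0, 0.0]
ft_force: [4.7, 1.2, -0.7]
width: 0.119
grasp_force: 40.0
```

Run:
```python
from workcell import robot
from h import *
s=robot.sense(); print({k:s[k] for k in('t','tcp_pos','ft_force')})
for c in('top','side'):
  robot.read_camera(c)
  print(c,[[(np.round(d['position'],1),round(d['score'],2)) for d in robot.landmark_of(c,l)[:1]] for l in('guard_handle','striker','catch')])
```

```text
{'t': 8.9167, 'tcp_pos': array([608.48145196,  -2.61336004, 174.69914294]), 'ft_force': array([ 4.72474992,  1.18636753, -0.7030619 ])}
top [[(array([611.5,  -2. , 185.1]), 0.96)], [(array([555.2,  51.1, 164.6]), 0.9)], [(array([542.7, 115.6, 166.2]), 0.81)]]
side [[(array([610.8,  -0.9, 188.7]), 0.58)], [(array([558.1,  49.2, 162.4]), 0.91)], [(array([543.8, 111.5, 164.6]), 0.73)]]
```

Request:
{"fn": "send_rows", "kwargs": {"series": [{"x": -0.02, "y": 0.08, "z": 0, "wx": 0, "wy": 0, "wz": 0, "jaw": 0.5}, {"x": -0.02, "y": 0.08, "z": 0, "wx": 0, "wy": 0, "wz": 0, "jaw": 0.5}]}}

```text
t: 9.48
tcp_pos: [608.1, -1.4, 174.7]
ee_rot: [-0.115, 0.993, -0.0, 0.0]
ft_force: [4.4, -1.4, -1.9]
width: 0.115
grasp_force: 40.0
```

Request:
{"fn": "send_rows", "kwargs": {"series": [{"x": -0.02, "y": 0.08, "z": 0, "wx": 0, "wy": 0, "wz": 0, "jaw": 0.5}, {"x": -0.02, "y": 0.08, "z": 0, "wx": 0, "wy": 0, "wz": 0, "jaw": 0.5}]}}

```text
t: 9.65
tcp_pos: [608.0, -0.4, 174.7]
ee_rot: [-0.115, 0.993, -0.001, 0.001]
ft_force: [6.6, -8.4, -2.3]
width: 0.114
grasp_force: 40.0
```

Request:
{"fn": "send_rows", "kwargs": {"series": [{"x": -0.03, "y": 0.07, "z": 0, "wx": 0, "wy": 0, "wz": 0, "jaw": 0.5}, {"x": 0, "y": 0, "z": 0, "wx": 0, "wy": 0, "wz": 0, "jaw": 0.5}]}}

```text
t: 9.82
tcp_pos: [607.9, -0.4, 174.7]
ee_rot: [-0.115, 0.993, -0.001, 0.001]
ft_force: [8.2, -8.5, -3.5]
width: 0.116
grasp_force: 40.0
```

Run:
```python
from workcell import robot
from h import *
s=robot.sense(); print({k:s[k] for k in('t','tcp_pos','ft_force')})
A=robot.read_camera('top');B=robot.read_camera('side')
a,b=[cv2.resize(r['frame'][160:250,195:315],None,fx=3.3,fy=3.3,interpolation=cv2.INTER_CUBIC) for r in(A,B)]
w=cv2.resize(robot.read_camera('wrist')['frame'][120:320,350:640],None,fx=1.36,fy=1.36)
cv2.imwrite('pics/c1.png',np.vstack([np.hstack([a,b]),np.hstack([w,np.zeros((w.shape[0],a.shape[1]*2-w.shape[1],3),np.uint8)])])[...,::-1])
```

```text
{'t': 9.8167, 'tcp_pos': array([ 6.07944639e+02, -4.16721066e-01,  1.74713786e+02]), 'ft_force': array([ 8.17348618, -8.46958142, -3.53588685])}
```

View pics/c1.png

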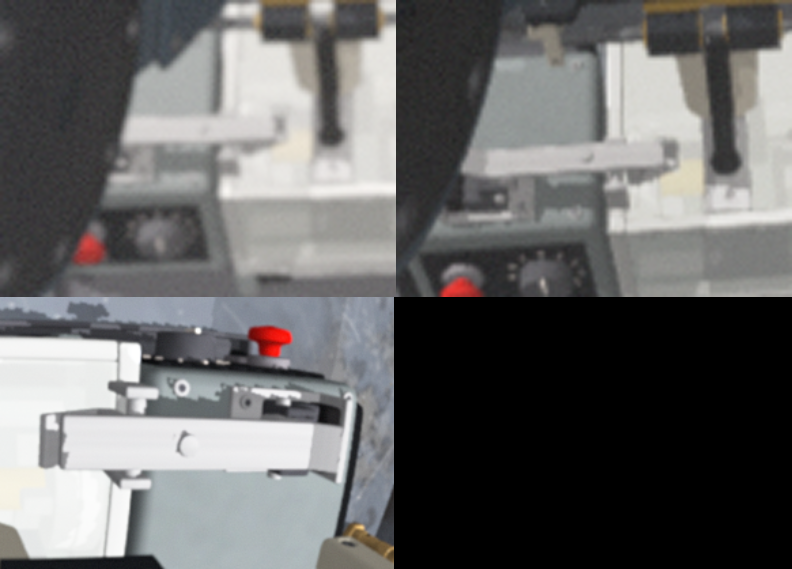

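The guard is against its end stop: it didn't move when pushed further. In the pictures the lever's nose (wrist crop (50,440)) lies past the striker's cheeks (130,440). I'll unload and take up the play slowly.

Request:
{"fn": "send_rows", "kwargs": {"series": [{"x": 0.05, "y": -0.05, "z": 0, "wx": 0, "wy": 0, "wz": 0, "jaw": 0.5}, {"x": 0.04, "y": -0.05, "z": 0, "wx": 0, "wy": 0, "wz": 0, "jaw": 0.5}, {"x": 0.01, "y": -0.05, "z": 0, "wx": 0, "wy": 0, "wz": 0, "jaw": 0.5}, {"x": 0.01, "y": -0.05, "z": 0, "wx": 0, "wy": 0, "wz": 0, "jaw": 0.5}, {"x": 0.01, "y": -0.05, "z": 0, "wx": 0, "wy": 0, "wz": 0, "jaw": 0.5}, {"x": 0, "y": 0, "z": 0, "wx": 0, "wy": 0, "wz": 0, "jaw": 0.5}]}}

```text
t: 10.47
tcp_pos: [608.2, -1.4, 174.7]
ee_rot: [-0.115, 0.993, 0.0, -0.0]
ft_force: [0.5, 1.9, 2.0]
width: 0.118
grasp_force: 40.0
```

Request:
{"fn": "send_rows", "kwargs": {"series": [{"x": 0.01, "y": -0.05, "z": 0, "wx": 0, "wy": 0, "wz": 0, "jaw": 0.5}, {"x": 0.01, "y": -0.05, "z": 0, "wx": 0, "wy": 0, "wz": 0, "jaw": 0.5}, {"x": 0, "y": 0, "z": 0, "wx": 0, "wy": 0, "wz": 0, "jaw": 0.5}]}}

```text
t: 10.72
tcp_pos: [608.5, -2.6, 174.6]
ee_rot: [-0.115, 0.993, -0.0, -0.0]
ft_force: [1.7, 1.6, 2.5]
width: 0.116
grasp_force: 40.0
```

Request:
{"fn": "send_rows", "kwargs": {"series": [{"x": 0.01, "y": -0.05, "z": 0, "wx": 0, "wy": 0, "wz": 0, "jaw": 0.5}, {"x": 0.01, "y": -0.05, "z": 0, "wx": 0, "wy": 0, "wz": 0, "jaw": 0.5}, {"x": 0, "y": 0, "z": 0, "wx": 0, "wy": 0, "wz": 0, "jaw": 0.5}]}}

```text
t: 10.97
tcp_pos: [608.7, -3.5, 174.7]
ee_rot: [-0.115, 0.993, 0.0, -0.0]
ft_force: [0.7, 1.6, 3.1]
width: 0.121
grasp_force: 40.0
```

Request:
{"fn": "send_rows", "kwargs": {"series": [{"x": 0.01, "y": -0.05, "z": 0, "wx": 0, "wy": 0, "wz": 0, "jaw": 0.5}, {"x": 0, "y": 0, "z": 0, "wx": 0, "wy": 0, "wz": 0, "jaw": 0.5}]}}

```text
t: 11.13
tcp_pos: [608.8, -3.9, 174.6]
ee_rot: [-0.115, 0.993, 0.0, -0.0]
ft_force: [1.5, 4.1, 3.4]
width: 0.114
grasp_force: 40.0
```

Request:
{"fn": "send_rows", "kwargs": {"series": [{"x": 0.01, "y": -0.04, "z": 0, "wx": 0, "wy": 0, "wz": 0, "jaw": 0.5}, {"x": 0, "y": 0, "z": 0, "wx": 0, "wy": 0, "wz": 0, "jaw": 0.5}]}}

```text
t: 11.3
tcp_pos: [608.9, -4.2, 174.7]
ee_rot: [-0.115, 0.993, 0.0, -0.0]
ft_force: [-0.0, 5.3, 3.8]
width: 0.116
grasp_force: 40.0
```

Request:
{"fn": "send_rows", "kwargs": {"series": [{"x": 0.01, "y": -0.04, "z": 0, "wx": 0, "wy": 0, "wz": 0, "jaw": 0.5}, {"x": 0, "y": 0, "z": 0, "wx": 0, "wy": 0, "wz": 0, "jaw": 0.5}]}}

```text
t: 11.47
tcp_pos: [608.9, -4.4, 174.7]
ee_rot: [-0.115, 0.993, 0.0, -0.0]
ft_force: [0.2, 6.2, 3.6]
width: 0.119
grasp_force: 40.0
```

Request:
{"fn": "send_rows", "kwargs": {"series": [{"x": 0.01, "y": -0.04, "z": 0, "wx": 0, "wy": 0, "wz": 0, "jaw": 0.5}, {"x": 0, "y": 0, "z": 0, "wx": 0, "wy": 0, "wz": 0, "jaw": 0.5}]}}

```text
t: 11.63
tcp_pos: [609.0, -4.7, 174.6]
ee_rot: [-0.115, 0.993, 0.001, -0.0]
ft_force: [-0.6, 6.7, 4.0]
width: 0.118
grasp_force: 40.0
```

Request:
{"fn": "send_rows", "kwargs": {"series": [{"x": 0.01, "y": -0.04, "z": 0, "wx": 0, "wy": 0, "wz": 0, "jaw": 0.5}, {"x": 0, "y": 0, "z": 0, "wx": 0, "wy": 0, "wz": 0, "jaw": 0.5}]}}

```text
t: 11.8
tcp_pos: [609.0, -4.9, 174.6]
ee_rot: [-0.115, 0.993, 0.001, -0.0]
ft_force: [-0.0, 7.9, 4.0]
width: 0.116
grasp_force: 40.0
```

Request:
{"fn": "send_rows", "kwargs": {"series": [{"x": 0.01, "y": -0.04, "z": 0, "wx": 0, "wy": 0, "wz": 0, "jaw": 0.5}, {"x": 0, "y": 0, "z": 0, "wx": 0, "wy": 0, "wz": 0, "jaw": 0.5}]}}

```text
t: 11.97
tcp_pos: [609.1, -5.2, 174.7]
ee_rot: [-0.115, 0.993, 0.001, -0.0]
ft_force: [-0.7, 8.3, 4.5]
width: 0.117
grasp_force: 40.0
```

Request:
{"fn": "send_rows", "kwargs": {"series": [{"x": 0.01, "y": -0.04, "z": 0, "wx": 0, "wy": 0, "wz": 0, "jaw": 0.5}, {"x": 0, "y": 0, "z": 0, "wx": 0, "wy": 0, "wz": 0, "jaw": 0.5}]}}

```text
t: 12.13
tcp_pos: [609.2, -5.4, 174.6]
ee_rot: [-0.115, 0.993, 0.001, -0.0]
ft_force: [-0.7, 10.3, 4.7]
width: 0.117
grasp_force: 40.0
```

Request:
{"fn": "send_rows", "kwargs": {"series": [{"x": 0.01, "y": -0.04, "z": 0, "wx": 0, "wy": 0, "wz": 0, "jaw": 0.5}, {"x": 0, "y": 0, "z": 0, "wx": 0, "wy": 0, "wz": 0, "jaw": 0.5}]}}

```text
t: 12.3
tcp_pos: [609.2, -5.7, 174.6]
ee_rot: [-0.115, 0.993, 0.001, -0.0]
ft_force: [-0.3, 10.5, 5.0]
width: 0.115
grasp_force: 40.0
```

About 10.3 N is held along the slide, and travel matches the cushion. Now hold briefly, ease off into the play, and open.

Request:
{"fn": "send_rows", "kwargs": {"series": [{"x": 0, "y": 0, "z": 0, "wx": 0, "wy": 0, "wz": 0, "jaw": 0.5}, {"x": 0, "y": 0, "z": 0, "wx": 0, "wy": 0, "wz": 0, "jaw": 0.5}, {"x": 0, "y": 0, "z": 0, "wx": 0, "wy": 0, "wz": 0, "jaw": 0.5}, {"x": -0.01, "y": 0.06, "z": 0, "wx": 0, "wy": 0, "wz": 0, "jaw": 0.5}, {"x": -0.01, "y": 0.06, "z": 0, "wx": 0, "wy": 0, "wz": 0, "jaw": 0.5}, {"x": -0.02, "y": 0.06, "z": 0, "wx": 0, "wy": 0, "wz": 0, "jaw": 0.5}, {"x": -0.01, "y": 0.06, "z": 0, "wx": 0, "wy": 0, "wz": 0, "jaw": 0.5}, {"x": -0.02, "y": 0.06, "z": 0, "wx": 0, "wy": 0, "wz": 0, "jaw": 0.5}, {"x": -0.01, "y": 0.06, "z": 0, "wx": 0, "wy": 0, "wz": 0, "jaw": 0.5}, {"x": -0.01, "y": 0.05, "z": 0, "wx": 0, "wy": 0, "wz": 0, "jaw": 0.5}, {"x": 0, "y": 0, "z": 0, "wx": 0, "wy": 0, "wz": 0, "jaw": 0.5}]}}

```text
t: 13.22
tcp_pos: [608.6, -3.1, 174.7]
ee_rot: [-0.115, 0.993, -0.0, -0.0]
ft_force: [0.4, -0.5, 3.6]
width: 0.121
grasp_force: 40.0
```

Request:
{"fn": "send_rows", "kwargs": {"series": [{"x": -0.01, "y": 0.06, "z": 0, "wx": 0, "wy": 0, "wz": 0, "jaw": 0.5}, {"x": -0.02, "y": 0.06, "z": 0, "wx": 0, "wy": 0, "wz": 0, "jaw": 0.5}, {"x": 0, "y": 0, "z": 0, "wx": 0, "wy": 0, "wz": 0, "jaw": 0.5}, {"x": 0, "y": 0, "z": 0, "wx": 0, "wy": 0, "wz": 0, "jaw": 5}, {"x": 0, "y": 0, "z": 0, "wx": 0, "wy": 0, "wz": 0, "jaw": 5}, {"x": 0, "y": 0, "z": 0, "wx": 0, "wy": 0, "wz": 0, "jaw": 5}, {"x": 0, "y": 0, "z": 0, "wx": 0, "wy": 0, "wz": 0, "jaw": 5}, {"x": 0, "y": 0, "z": 0, "wx": 0, "wy": 0, "wz": 0, "jaw": 5}, {"x": 0, "y": 0, "z": 0, "wx": 0, "wy": 0, "wz": 0, "jaw": 5}]}}

```text
t: 13.97
tcp_pos: [608.3, -1.5, 174.5]
ee_rot: [-0.115, 0.993, 0.0, -0.0]
ft_force: [-0.5, -0.8, -0.4]
width: 0.493
grasp_force: 0.0
```

Request:
{"fn": "send_rows", "kwargs": {"series": [{"x": 0, "y": 0, "z": 0, "wx": 0, "wy": 0, "wz": 0, "jaw": 5}, {"x": 0, "y": 0, "z": 0.5, "wx": 0, "wy": 0, "wz": 0, "jaw": 5}, {"x": 0, "y": 0, "z": 1.2, "wx": 0, "wy": 0, "wz": 0, "jaw": 5}, {"x": 0, "y": 0, "z": 1.5, "wx": 0, "wy": 0, "wz": 0, "jaw": 5}, {"x": 0, "y": 0, "z": 1.5, "wx": 0, "wy": 0, "wz": 0, "jaw": 5}, {"x": 0, "y": 0, "z": 1.5, "wx": 0, "wy": 0, "wz": 0, "jaw": 5}, {"x": 0, "y": 0, "z": 1.5, "wx": 0, "wy": 0, "wz": 0, "jaw": 5}, {"x": 0, "y": 0, "z": 1.5, "wx": 0, "wy": 0, "wz": 0, "jaw": 5}, {"x": 0, "y": 0, "z": 1, "wx": 0, "wy": 0, "wz": 0, "jaw": 5}, {"x": 0, "y": 0, "z": 0, "wx": 0, "wy": 0, "wz": 0, "jaw": 5}]}}

```text
t: 14.8
tcp_pos: [609.1, -1.6, 279.6]
ee_rot: [-0.115, 0.993, -0.0, 0.002]
ft_force: [0.3, -0.3, 0.5]
width: 0.54
grasp_force: 0.0
```

Run:
```python
from workcell import robot
from h import *
r=robot.read_camera('wrist'); cv2.imwrite('pics/w4.png',r['frame'][...,::-1])
s=robot.sense(); print({k:s[k] for k in('t','tcp_pos','ft_force','width')})
for c in('wrist','top','side'):
  if c!='wrist':robot.read_camera(c)
  print(c,[[(np.round(d['position'],1),round(d['score'],2)) for d in robot.landmark_of(c,l)[:1]] for l in('guard_handle','striker','caliper','steel_block','ring_clamp')])
```

```text
{'t': 14.85, 'tcp_pos': array([608.69753267,  -1.57404723, 277.9552509 ]), 'ft_force': array([-0.5726277 , -0.38196379,  0.43032821]), 'width': 0.5369564846526782}
wrist [[(array([613.6,  -4.9, 187.6]), 0.93)], [(array([557.9,  52.1, 167. ]), 0.57)], [(array([ 479.1, -109. ,   -1.1]), 0.8)], [(array([ 517.8, -243.6,   -1.7]), 0.83)], [(array([ 679.2, -252.4,   -4.5]), 0.88)]]
top [[(array([609.3,  -2.4, 187.5]), 0.88)], [(array([555.2,  51.6, 165.7]), 0.64)], [(array([ 480.3, -107.8,   -1.6]), 0.81)], [(array([ 515.5, -244.9,   -1.9]), 0.7)], [(array([ 681. , -251.4,   -5.4]), 0.64)]]
side [[(array([609.2,   1.2, 187. ]), 0.81)], [(array([554.6,  49.1, 160.4]), 0.85)], [(array([ 480.3, -113.7,   -0.5]), 0.83)], [(array([ 5.202e+02, -2.472e+02,  5.000e-01]), 0.92)], [(array([ 681.7, -251.2,    2.7]), 0.71)]]
```

View pics/w4.png

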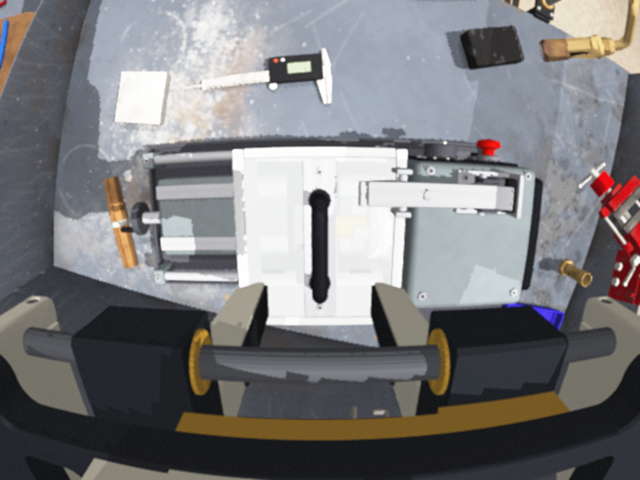

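The guard is shut against the headstock, with the catch nose (363,193) past the striker (400,190). The handle is free, and the caliper, block and clamp haven't moved.

```bash
python3 -c "
from workcell import robot
print(robot.close_job())"
```

```text
the job is handed in; nothing more can be done
None
```

The guard is shut with the catch down behind its striker; it held a slow pull rising to about 10.3 N at the hand, and I let go, left the caliper, steel block and ring clamp untouched, and handed the job in at about 15 s.

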